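Dock the torch on its spring clips and switch the charger on

ROBOT

A 6-joint arm with a two-finger parallel gripper is mounted at the origin on a cart in front of the work surface, level with it; the furniture and walls round the work are solid. World frame = base frame: x ahead of the robot, y to its left, z up, the work surface at z = 0. Lengths are in m, angles in rad, forces in N, time in s.
With the tool pointing down it reaches from about 0.3 to 0.85 m from the base axis. Payload 4.2 kg.
Tool frame: the origin (TCP) lies at the very end of the fingers, on their centre line; the grasp point (between the pads) lies 19 mm behind it; z points along the fingers, y is the line along which they close (so a half turn about z gives the same grasp; the last joint's range is limited). The gripper opens to 91 mm and grips with 3 to 60 N. Pads are 32 mm wide; open, the fingers measure 118 mm over their backs; the gripper's body (76 mm by 178 mm) begins 60 mm behind the grasp point.
Start: joints at [-1.125, 0.32, 1.565, -0, 1.257, -0.02], TCP at [0.258, -0.514, 0.175] pointing down, gripper open.
Joint ranges: [-3.11, 3.11], [-0.84, 2.01], [0.21, 2.61], [-1.34, 4.49], [0.05, 2.63], [-2.56, 2.56]. Speed limits (rad/s): [2.57, 2.57, 3.14, 3.14, 3.14, 3.14].

INTERFACE

Orientations are given as a unit quaternion [w, x, y, z].
In Python, from workcell import bot gives the robot as it stands. The module is installed in compiled form; this text tells all that it offers.
- The arm moves only by the tool arm_command, never from a script. Its argument "moves" is a list of rows, each a list of 7 numbers: the shift along the tool's x, y, z in cm, then the turn, a rotation vector about the tool's x, y, z in rad, then the opening, from 0 (shut) to 1 (fully open). In form: [[tx, ty, tz, rx, ry, rz, hand], ...]. A call has 1 to 12 rows; each row is the pose to reach, as a shift and turn from the pose commanded when the call began, along the tool's axes at that moment; what a row does not reach only later rows make up. A row lasts 1/12 s, in which the tool goes at most 41.7 mm and 7.16 degrees, less where a joint would pass 70% of its speed; a pose out of reach is approached as far as the arm can. A call with a gripper value outside its range is refused whole. The fingers move at their own pace and stop on an object; "squeeze" is the grip in N (left out, the last holds). Time passes only in rows, so rows that repeat a pose let the fingers close. It gives the time, the measured TCP pose, the force, the opening and the grip force at its end, in the units of the state.
- bot.read_state(): the state, without advancing time (a new reading comes with each control period).
- bot.snapshot(name): name is "scene" or "top" or "wrist"; returns the picture (480x640x3 uint8, red, green, blue); there is no depth.
- bot.calibration(name): a dict with "K" (3x3 intrinsics, pixels), "k1" (the pictures are not rectified: a ray, as slopes to the right and down, at radius r is drawn at 1 + k1 r^2 times it, then the intrinsics apply), "R" (3x3) and "t" (3): a world point X has camera coordinates R X + t. Camera axes: x right, y down, z forward; pixel columns grow to the right and rows downward; lengths in m; the calibration is good to about 2 mm. A picture is of the moment at which its call begins: read the wrist's pose just before it. calibration takes no time and is no camera call; for the wrist camera it gives the pose at the moment of the call.
- bot.finish_job(): hands the job in; it is judged then, once.
The state is a dict: "clock": time; "qpos": joint angles; "qd": joint speeds; "effort": joint torques, N m; "position": TCP position; "tcp_rot": TCP orientation; "wrist_force": force on the tool from outside, world axes, zero at the start; "ft_torque": the same for the moment, N m; "grip_width": opening from 0.0 (shut) to 1.0 (fully open); "gripper_force": force on a finger pad.
Only numpy, scipy, OpenCV 4.12 (cv2) and the standard library are available. Lean on these libraries where they do the work, as an engineer would, in place of code of your own. Each camera call takes 0.05 s, during which the arm holds its last target. There are 200 camera calls.

TASK

Put the black torch away on its white charging dock: lay it across the two steel spring clips with its tail towards the switch box, then press one end down into its clip and after it the other, until both clips have snapped round the barrel and it lies level and fully home. Press only as hard as a clip needs, so that the sprung carriage under the clips is never squashed right down. Then flip the toggle switch over to its far side, away from the robot, and leave the mug, the low tin and the jam jar where they stand.

Things in the scene. Friction and masses are not known exactly. Their poses are not given: they have to be found in the camera images.
- torch: Black torch, 204 mm long, about 0.22 kg. Round barrel 34 mm across (the part to grasp), 144 mm long between two eight-sided end collars, 44 mm over the flats, that stop it rolling: head with lens 44 mm long, tail 16 mm long. Origin on the axis midway between the collars; x runs along the axis from head to tail. It starts lying on the worktop, axis 22 mm up.
- torch_tail (a point): Centre of the torch's flat tail end, 88 mm from the torch origin along its x.
- dock: White charging dock, fixed, 245 x 92 mm, standing roughly across in front of the robot. Origin on the worktop, below the middle between the two clips; x runs along the dock from there to the switch box (box centre at x = 121.5 mm, 44 x 76 mm, top 51 mm above the worktop); y points roughly to the robot, z up. A sprung carriage with the clips stands over it.
- seat (a point): Point on the sprung carriage where the torch's origin lies when fully home (7 mm either way along x is free, beyond that a collar lands on a clip): 74 mm above the worktop, less what the carriage sinks. Axes as the dock's; the torch lies along x, tail to +x. The carriage plate is 29 mm below this point. A torch merely laid on the clips has its axis 21 mm above this point.
- clip_near (a point): The spring clip next to the switch box, at x = +55 mm from the seat: a 13 mm wide pair of sprung steel fingers open at the top, flared tips 17 mm above this point, which lies on the axis of a seated torch. Pressed from above right over a clip, that end of the torch goes 21 mm down into it and snaps in at 9 to 16 N. Pressed in the middle both clips resist and it takes 18 to 23 N.
- clip_far (a point): The other spring clip, at x = -55 mm from the seat: a 13 mm wide pair of sprung steel fingers open at the top, flared tips 17 mm above this point, which lies on the axis of a seated torch. Same spring as the other; with only one end home the torch slopes about 10 degrees.
- carriage (a joint): How far the soft sprung carriage is pressed down, m: 0 is up, 0.024 is squashed down on its stop, and more than 0.0225 counts as squashed. It sinks 1 mm per newton: 2 to 3 mm under the torch, a further 10 to 17 mm while a clip is being forced (so the fingers must press well below where the torch finally lies), then it comes back up.
- toggle (a joint): Steel toggle bat on the switch box, 30 mm long with a round 11 mm tip, over-centre: 0 is off (leaning towards the robot, the dock's +y), 0.8 rad is on (leaning away from the robot, the dock's -y). Past its centre (0.4) it snaps to the other side; this takes about 4 N at the tip.
- toggle_tip (a point): Centre of the bat's round tip; about 81 mm above the worktop and 12 mm to the dock's +y side of the pivot when off, 12 mm to the -y side when on.
- toggle_pivot (a point): Pivot of the bat, 53 mm above the worktop, in the middle of the switch box's top (121.5 mm from the dock's origin along its x).
- tea_mug: Bystander: blue and white mug with a handle, 78 x 112 x 92 mm; origin at the centre of its underside.
- tuna_tin: Bystander: low round tin, 86 mm across, 40 mm high; origin at the centre of its underside.
- jam_jar: Bystander: jam jar, 62 mm across, 86 mm high; origin at the centre of its underside.

How it is judged:
By the outcome, as a careful person would: the job done as asked, in the order asked, and still so for the second after the job is handed in, with the robot touching nothing.
It also fails if it takes over 58 s, if anything falls off the work surface, if the arm or the gripper's body presses on something with over 40 N, if the wrist force passes 120 N, or if a joint passes its speed limit or range.

## Working session

There is one attempt and no reset: what is moved stays moved. The work goes in short steps, Python scripts to look and compute and a tool call to move; the robot and the scene stay as the last step left them, time stands still between calls to the robot, and variables do not carry over. Pictures are saved under pics/ and viewed, at most 10 in all, crops included, and the job is handed in when it is done.

Besides the shell and the picture viewer there is one more tool, called after ">>>" by a JSON object that holds its "method" and its "body", one argument or row to a line. arm_command: Moves the arm, as the interface text tells. Its arguments: {"type":"object","properties":{"moves":{"type":"array","items":{"type":"array","items":{"type":"number"}}},"squeeze":{"type":"number"}},"required":["moves"]}

```bash
mkdir -p pics; cat > h.py <<'E'
import numpy as np, cv2
from workcell import bot
def snap(n,f):
    c=bot.calibration(n); im=bot.snapshot(n); cv2.imwrite('pics/'+f+'.png',im[:,:,::-1]); return im,c
def ray(c,u,v):
    K=np.array(c['K']);R=np.array(c['R']);t=np.array(c['t'])
    d=np.array([(u-K[0,2])/K[0,0],(v-K[1,2])/K[1,1]]);s=d.copy()
    for _ in range(20): s=d/(1+c['k1']*(s@s))
    return -R.T@t, R.T@np.array([s[0],s[1],1.])
def onz(c,u,v,z):
    o,d=ray(c,u,v); return o+d*(z-o[2])/d[2]
def proj(c,X):
    p=np.array(c['R'])@np.array(X)+np.array(c['t']); s=p[:2]/p[2]; s=s*(1+c['k1']*(s@s)); K=np.array(c['K'])
    return K[0,0]*s[0]+K[0,2],K[1,1]*s[1]+K[1,2]
def tri(a,b):
    (o,d),(p,e)=a,b
    s=np.linalg.lstsq(np.c_[d,-e],p-o,rcond=None)[0]; A=o+s[0]*d;B=p+s[1]*e
    return (A+B)/2,np.linalg.norm(A-B)
E
python3 - <<'E'
from h import *
print(bot.read_state())
a,_=snap('top','top0'); b,_=snap('scene','scene0')
for n in('top','scene'):
    c=bot.calibration(n); print(n,-np.array(c['R']).T@np.array(c['t']),c['K'][0][0],c['k1'])
E
```

```text
{'clock': 0.0, 'qpos': array([-1.12498528e+00,  3.20284998e-01,  1.56565401e+00, -3.70419397e-05,
        1.25737591e+00, -1.99892553e-02]), 'qd': array([ 1.15238379e-03, -4.61978702e-05,  3.32134221e-04, -8.69838161e-04,
       -1.07803145e-03,  9.50919178e-04]), 'effort': array([-2.39941408e-03, -4.12472534e+01, -2.31977105e+01,  7.23876245e-02,
        4.56385652e-02, -1.32875443e-04]), 'position': array([ 0.25800854, -0.51324106,  0.174134  ]), 'tcp_rot': array([-8.37968137e-04,  9.72999450e-01,  2.30805826e-01, -1.99178916e-04]), 'wrist_force': array([-0.39896643, -0.05570162,  0.26452272]), 'ft_torque': array([-0.00810318, -0.03030833, -0.03576863]), 'gripper_force': 0.0, 'grip_width': 0.9965293581408585}
top [0.48225514 0.03527077 1.34518626] 616.5750151636315 -0.08760938939783962
scene [0.16587847 0.99264059 0.56648963] 468.4040452486901 -0.055666371624567695
```

View pics/top0.png

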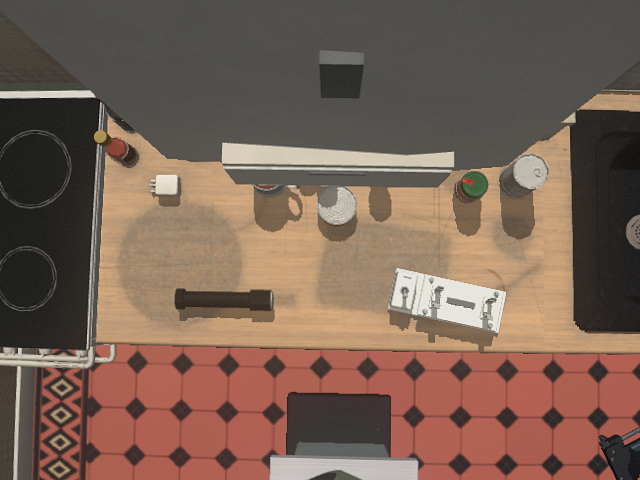

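View pics/scene0.png

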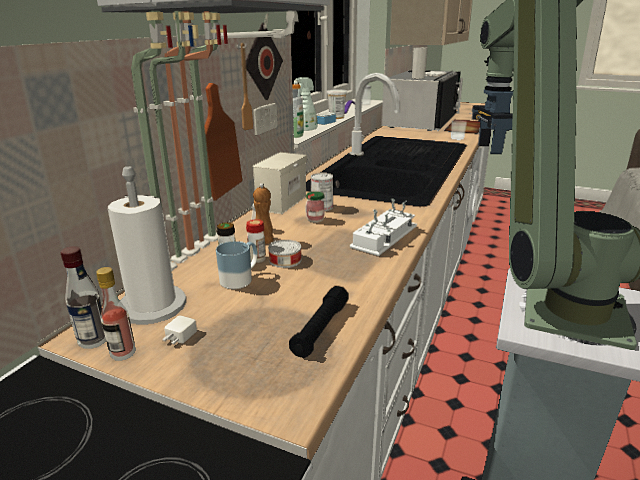

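The top view shows the torch lying from (176,299), the short tail, to (273,299), the long head. The dock's switch box is at (405,290), with clips at about (437,298) and (490,308). The tail already points towards the box. The scene view agrees.

```bash
cat > m.py <<'E'
from h import *
im=cv2.imread('pics/top0.png');c=bot.calibration('top')
g=im.max(2)
m=np.zeros_like(g);m[280:320,165:285]=(g[280:320,165:285]<62)
cn=max(cv2.findContours(m,0,2)[0],key=cv2.contourArea)
r=cv2.minAreaRect(cn);P=np.array([onz(c,*p,0.022) for p in cv2.boxPoints(r)]);print('torch',r,P.round(3).tolist())
hsv=cv2.cvtColor(im,cv2.COLOR_BGR2HSV)
m=np.zeros_like(g);m[255:345,375:520]=((hsv[...,1]<40)&(g>140))[255:345,375:520]
m=cv2.morphologyEx(m,cv2.MORPH_CLOSE,np.ones((9,9)))
cn=max(cv2.findContours(m,0,2)[0],key=cv2.contourArea)
r=cv2.minAreaRect(cn);print('dock',r)
for z in(.02,.05): print([onz(c,*p,z).round(3).tolist() for p in cv2.boxPoints(r)])
print('clips',onz(c,437,298,.09),onz(c,490,308,.09),'tip',onz(c,405,292,.081))
cv2.imwrite('pics/crop.png',cv2.resize(im[255:345,380:515],None,fx=5.5,fy=5.5,interpolation=cv2.INTER_CUBIC))
E
python3 m.py
```

```text
torch ((222.04689025878906, 299.0759582519531), (94.16924285888672, 19.080398559570312), 0.784824550151825) [[0.465, 0.371, 0.022], [0.507, 0.372, 0.022], [0.508, 0.167, 0.022], [0.467, 0.166, 0.022]]
dock ((446.79962158203125, 300.02166748046875), (113.64985656738281, 42.35847091674805), 12.264774322509766)
[[0.473, -0.086, 0.02], [0.562, -0.104, 0.02], [0.514, -0.344, 0.02], [0.426, -0.324, 0.02]]
[[0.473, -0.083, 0.05], [0.56, -0.101, 0.05], [0.514, -0.335, 0.05], [0.427, -0.316, 0.05]]
clips [ 0.49696114 -0.18087498  0.09      ] [ 0.47837132 -0.28901172  0.09      ] tip [ 0.50822276 -0.11685225  0.081     ]
```

View pics/crop.png

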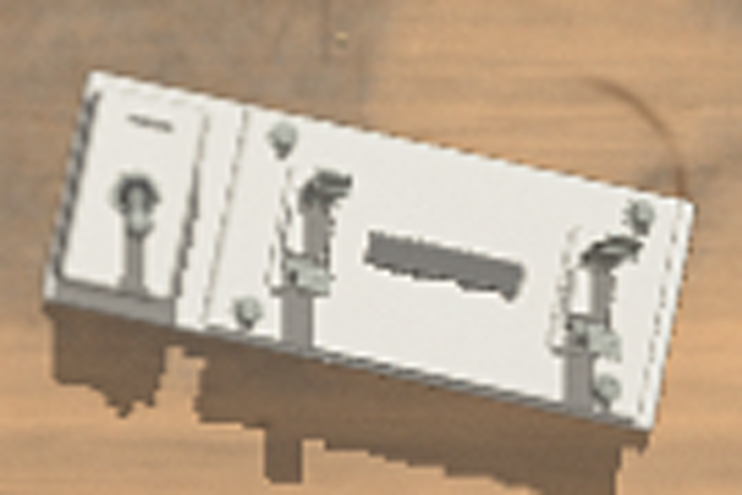

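```bash
cat >> h.py <<'E'
from scipy.spatial.transform import Rotation as Ro
def go(p,yaw_deg):
    """print shift(cm)/turn in tool axes to a tool-down pose whose tool x points at world yaw"""
    s=bot.read_state(); q=s['tcp_rot']; R=Ro.from_quat([q[1],q[2],q[3],q[0]])
    G=Ro.from_euler('z',yaw_deg,degrees=True)*Ro.from_euler('x',180,degrees=True)
    print('shift cm',(R.inv().apply(np.array(p)-s['position'])*100).round(2),'turn',(R.inv()*G).as_rotvec().round(3))
E
python3 -c "
from h import *
go([.488,-.235,.30],80)"
```

```text
shift cm [ 33.05 -14.55 -12.55] turn [-0.001 -0.001 -0.93 ]
```

>>> {"method": "arm_command", "body": {
  "moves": [
    [33,-14.5,-12.6,0,0,-0.93,1],
    [33,-14.5,-12.6,0,0,-0.93,1],
    [33,-14.5,-12.6,0,0,-0.93,1],
    [33,-14.5,-12.6,0,0,-0.93,1],
    [33,-14.5,-12.6,0,0,-0.93,1],
    [33,-14.5,-12.6,0,0,-0.93,1],
    [33,-14.5,-12.6,0,0,-0.93,1],
    [33,-14.5,-12.6,0,0,-0.93,1],
    [33,-14.5,-12.6,0,0,-0.93,1],
    [33,-14.5,-12.6,0,0,-0.93,1],
    [33,-14.5,-12.6,0,0,-0.93,1],
    [33,-14.5,-12.6,0,0,-0.93,1]
  ]
}}

```text
clock: 1.1
position: [0.4874, -0.2361, 0.3002]
tcp_rot: [-0.0, 0.766, 0.643, -0.001]
wrist_force: [-0.7, -0.0, -0.5]
grip_width: 1.003
gripper_force: 0.0
```

```bash
python3 -c "
from h import *
s=bot.read_state();print(s['position'],s['tcp_rot'],s['qpos'])
im,c=snap('wrist','w1');print(-np.array(c['R']).T@np.array(c['t']))
np.save('w1.npy',c,allow_pickle=True)
go([.487,.283,.15],90.4)"
```

```text
[ 0.48742621 -0.23607124  0.3002262 ] [-4.58841193e-04  7.65928484e-01  6.42925158e-01 -7.67209421e-04] [-4.71532622e-01  2.15459951e-01  1.39936334e+00 -1.05551347e-03
  1.52821316e+00 -2.97313812e-01]
[ 0.49983861 -0.17073986  0.51023413]
shift cm [51.17 -9.03 15.  ] turn [-0.002  0.    -0.183]
```

View pics/w1.png

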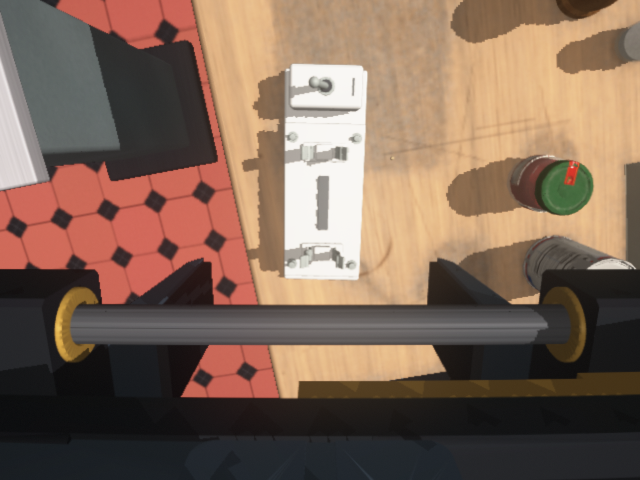

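The wrist view shows the near clip at about (323,153), the far clip at (322,258), the box top spanning (291,65)–(363,108), and the toggle tip at about (315,85).

```bash
python3 -c "
from h import *
c=np.load('w1.npy',allow_pickle=True).item()
B=[onz(c,u,v,.051) for u,v in((291,65),(363,67),(362,108),(291,110))];b=np.mean(B,0);print('box',b,np.round(B,3).tolist())
n=onz(c,325,153,.083);f=onz(c,321,257,.083);d=(n-f);print(n,f,(n+f)/2,np.linalg.norm(d),np.degrees(np.arctan2(d[1],d[0])))
for p in((291,137),(356,138),(350,265),(289,264)): print(onz(c,*p,.045))
print('tip',onz(c,315,85,.081))
e=b-(n+f)/2;print(np.linalg.norm(e[:2]),np.degrees(np.arctan2(e[1],e[0])))
"
```

```text
box [ 0.51508871 -0.11994543  0.051     ] [[0.483, -0.092, 0.051], [0.555, -0.106, 0.051], [0.548, -0.146, 0.051], [0.475, -0.135, 0.051]]
[ 0.50190517 -0.18370513  0.083     ] [ 0.47969124 -0.28770186  0.083     ] [ 0.49079821 -0.23570349  0.083     ] 0.1063427395023004 77.94269538213287
[ 0.46928914 -0.16207606  0.045     ]
[ 0.53729804 -0.17506933  0.045     ]
[ 0.50883563 -0.31313609  0.045     ]
[ 0.44054526 -0.29996582  0.045     ]
tip [ 0.50341526 -0.11892141  0.081     ]
0.11827915100458625 78.14907883395374
```

>>> {"method": "arm_command", "body": {
  "moves": [
    [51.2,-9,10,0,0,-0.183,1],
    [51.2,-9,10,0,0,-0.183,1],
    [51.2,-9,10,0,0,-0.183,1],
    [51.2,-9,10,0,0,-0.183,1],
    [51.2,-9,10,0,0,-0.183,1],
    [51.2,-9,10,0,0,-0.183,1],
    [51.2,-9,10,0,0,-0.183,1],
    [51.2,-9,10,0,0,-0.183,1],
    [51.2,-9,10,0,0,-0.183,1],
    [51.2,-9,10,0,0,-0.183,1],
    [51.2,-9,10,0,0,-0.183,1],
    [51.2,-9,10,0,0,-0.183,1]
  ]
}}

```text
clock: 2.15
position: [0.4882, 0.2547, 0.2054]
tcp_rot: [0.0, 0.705, 0.709, -0.001]
wrist_force: [1.3, -0.1, -0.1]
grip_width: 0.997
gripper_force: 0.0
```

```bash
python3 -c "
from h import *
im,c=snap('wrist','w2');np.save('w2.npy',c,allow_pickle=True)
print('exp',proj(c,[.487,.371,.022]),proj(c,[.487,.355,.044]),proj(c,[.487,.211,.044]))
go([.487,.283,.15],90.4)"
```

```text
exp (np.float64(318.61328471850237), np.float64(81.68270573045845)) (np.float64(318.41363843871187), np.float64(98.30707352852957)) (np.float64(317.670939891882), np.float64(264.1293816824225))
shift cm [ 2.08 -0.    5.34] turn [-0.004 -0.004  0.002]
```

View pics/w2.png

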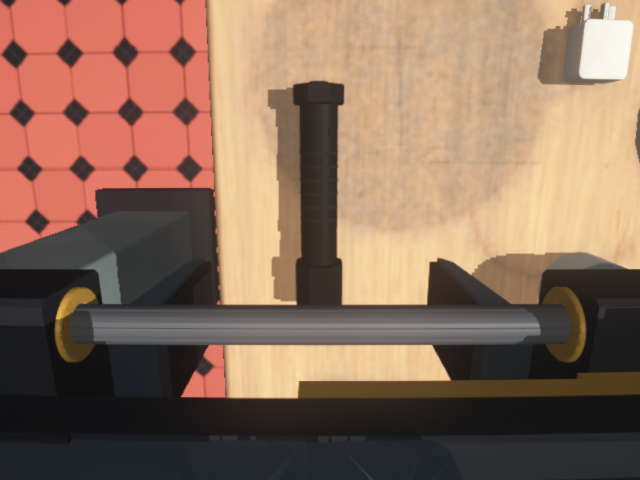

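The torch's tail end is at (318,82), its head begins at (319,260), and it runs straight up the picture. That agrees with the estimate to 3 mm, so I'll descend and grip.

>>> {"method": "arm_command", "body": {
  "moves": [
    [2.1,0,4,0,0,0,1],
    [2.1,0,8,0,0,0,1],
    [2.1,0,12,0,0,0,1],
    [2.1,0,16,0,0,0,1],
    [2.1,0,19,0,0,0,1],
    [2.1,0,20,0,0,0,1],
    [2.1,0,20,0,0,0,1],
    [2.1,0,20,0,0,0,0.2],
    [2.1,0,20,0,0,0,0.2],
    [2.1,0,20,0,0,0,0.2],
    [2.1,0,20,0,0,0,0.2],
    [2.1,0,20,0,0,0,0.2]
  ],
  "squeeze": 25
}}

```text
clock: 3.2
position: [0.4891, 0.2764, 0.0078]
tcp_rot: [0.0, 0.704, 0.71, 0.001]
wrist_force: [0.3, -0.3, -0.0]
grip_width: 0.667
gripper_force: 0.0
```

>>> {"method": "arm_command", "body": {
  "moves": [
    [0.7,0.2,0.3,0,0,0,0.6],
    [0.7,0.2,0.3,0,0,0,0.2],
    [0.7,0.2,0.3,0,0,0,0.2],
    [0.7,0.2,0.3,0,0,0,0.2],
    [0.7,0.2,0.3,0,0,0,0.2],
    [0.7,0.2,0.3,0,0,0,0.2],
    [0.7,0.2,0.3,0,0,0,0.2],
    [0.7,0.2,0.3,0,0,0,0.2]
  ]
}}

```text
clock: 3.87
position: [0.4902, 0.2829, 0.0034]
tcp_rot: [0.0, 0.704, 0.71, -0.0]
wrist_force: [-0.5, 0.6, 0.1]
grip_width: 0.198
gripper_force: 0.0
```

```bash
python3 -c "
from h import *
im,c=snap('wrist','w3')
s,c2=snap('scene','s3')
a=cv2.resize(im,(400,300));b=cv2.resize(s[230:430,200:466],(400,300))
cv2.imwrite('pics/x3.png',np.hstack([a,b])[:,:,::-1])
print(bot.read_state())"
```

```text
{'clock': 3.9667, 'qpos': array([ 5.03194868e-01,  4.66216667e-01,  1.81421034e+00, -1.15040260e-04,
        8.61239992e-01,  4.95353836e-01]), 'qd': array([-0.00108648,  0.00067957,  0.00070847,  0.00095406, -0.00285673,
        0.00122763]), 'effort': array([ 5.85347545e-03, -4.36978590e+01, -1.79365987e+01,  6.44316827e-02,
       -3.90307687e-03, -7.20653634e-05]), 'position': array([0.49023379, 0.282943  , 0.00346368]), 'tcp_rot': array([ 3.13710466e-05,  7.04302526e-01,  7.09899957e-01, -4.79763869e-05]), 'wrist_force': array([ 0.65326047, -0.80299392, -0.14663776]), 'ft_torque': array([-0.04483986, -0.10005208,  0.05267547]), 'gripper_force': 0.0, 'grip_width': 0.2016653479242014}
```

View pics/x3.png

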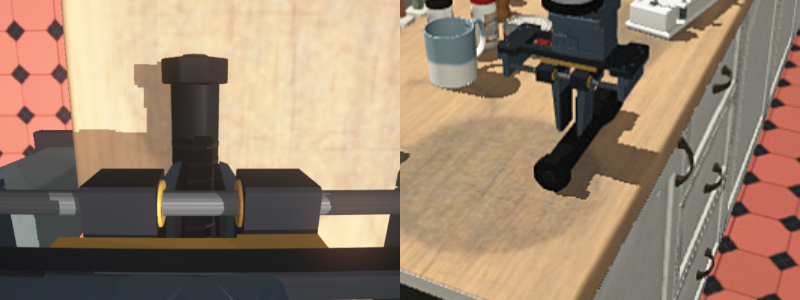

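The fingers flank the barrel but aren't touching it, so the opening scale isn't linear in width. I'll close further.

>>> {"method": "arm_command", "body": {
  "moves": [
    [0,0,0,0,0,0,0],
    [0,0,0,0,0,0,0],
    [0,0,0,0,0,0,0],
    [0,0,0,0,0,0,0],
    [0,0,0,0,0,0,0]
  ],
  "squeeze": 25
}}

```text
clock: 4.38
position: [0.4902, 0.283, 0.0035]
tcp_rot: [0.0, 0.704, 0.71, -0.0]
wrist_force: [-0.0, -0.1, -1.0]
grip_width: 0.006
gripper_force: 0.0
```

```bash
python3 -c "
from h import *
im,c=snap('wrist','w4')
s,c2=snap('scene','s4')
a=cv2.resize(im,(400,300));b=cv2.resize(s[230:380,240:440],(400,300))
cv2.imwrite('pics/x4.png',np.hstack([a,b])[:,:,::-1])
print(bot.read_state()['position'])"
```

```text
[0.49023735 0.28299477 0.00346751]
```

View pics/x4.png

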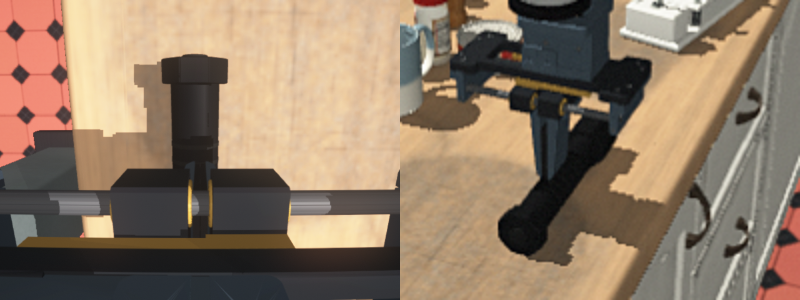

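The fingers are fully shut. In the scene view their tips end at about (314,321), apparently on or behind the barrel rather than round it. I'll check that against the projections.

```bash
python3 -c "
from h import *
c=bot.calibration('scene');w=bot.calibration('wrist');t=bot.calibration('top')
for p in([.490,.283,.0035],[.490,.283,.044],[.49,.283,.06],[.487,.371,.022],[.487,.166,.022]): print(p,np.round(proj(c,p)),np.round(proj(w,p)),np.round(proj(t,p)))
im=cv2.imread('pics/s4.png');b=im[230:380,240:440]
cv2.imwrite('pics/y4.png',cv2.resize(np.clip(b.astype(float)*2.2,0,255).astype('u1'),(800,600),interpolation=2))
"
```

```text
[0.49, 0.283, 0.0035] [315. 330.] [318. 272.] [217. 298.]
[0.49, 0.283, 0.044] [315. 313.] [318. 301.] [213. 297.]
[0.49, 0.283, 0.06] [315. 306.] [317. 316.] [212. 297.]
[0.487, 0.371, 0.022] [297. 348.] [312.  88.] [175. 298.]
[0.487, 0.166, 0.022] [338. 294.] [311. 487.] [269. 300.]
```

View pics/y4.png

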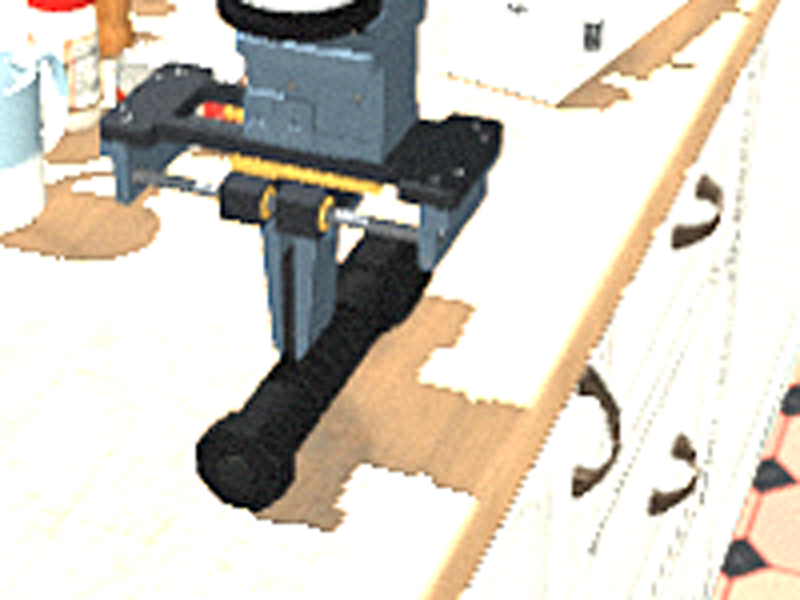

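>>> {"method": "arm_command", "body": {
  "moves": [
    [0,0,-3,0,0,0,0],
    [0,0,-6,0,0,0,0],
    [0,0,-6,0,0,0,0],
    [0,0,-6,0,0,0,0]
  ]
}}

```text
clock: 4.82
position: [0.4916, 0.2837, 0.0653]
tcp_rot: [0.001, 0.704, 0.71, 0.002]
wrist_force: [-0.2, -0.4, -1.3]
grip_width: 0.005
gripper_force: 0.0
```

```bash
python3 -c "
from h import *
s=bot.read_state();p=s['position'];print(p,s['grip_width'],s['wrist_force'])
im5,c=snap('scene','s5')
for n,dz in(('s3',0),('s4',0),('s5',0)):
    im=cv2.imread('pics/%s.png'%n).astype(int)
    m=np.zeros((480,640),'u1');m[283:345,296:340]=((im[...,0]-im[...,2]>8)&(im.max(2)<160))[283:345,296:340]
    k,l,st,ce=cv2.connectedComponentsWithStats(m)
    ys,xs=np.nonzero(m);low=np.argsort(ys)[-6:];print(n,list(zip(xs[low],ys[low])),len(ys))
for d in([0,0],[.013,.016],[-.013,.016],[.013,-.016]): print(d,np.round(proj(c,p+np.array([*d,0])),1))
print('.04 corner',proj(c,[.503,.299,.04]),proj(c,[.503,.299,.0035]))
"
```

```text
[0.4915629  0.28371885 0.0652935 ] 0.00497047563252346 [-0.16172362 -0.40258645 -1.27038963]
s3 [(np.int64(319), np.int64(319)), (np.int64(320), np.int64(319)), (np.int64(318), np.int64(320)), (np.int64(319), np.int64(320)), (np.int64(305), np.int64(326)), (np.int64(302), np.int64(330))] 436
s4 [(np.int64(315), np.int64(318)), (np.int64(310), np.int64(319)), (np.int64(314), np.int64(319)), (np.int64(315), np.int64(319)), (np.int64(303), np.int64(329)), (np.int64(302), np.int64(330))] 398
s5 [(np.int64(316), np.int64(312)), (np.int64(313), np.int64(316)), (np.int64(310), np.int64(320)), (np.int64(308), np.int64(322)), (np.int64(303), np.int64(329)), (np.int64(302), np.int64(330))] 82
[0, 0] [313.9 304. ]
[0.013, 0.016] [304.4 306.6]
[-0.013, 0.016] [316.6 309.6]
[0.013, -0.016] [311.3 298.6]
.04 corner (np.float64(305.5542696683055), np.float64(317.4994645191957)) (np.float64(305.9028224931961), np.float64(332.73211264926715))
```

```bash
python3 -c "
from h import *
for n in('s3','s4','s5'):
    im=cv2.imread('pics/%s.png'%n).astype(int)
    print(n)
    for r in range(268,336,4): print(r,[ '%d/%d'%(im[r,x,0],im[r,x,2]) for x in range(298,330,4)])
"
```

```text
s3
268 ['38/70', '25/12', '25/20', '27/26', '26/26', '46/37', '55/43', '67/50']
272 ['42/101', '44/125', '45/130', '48/147', '45/119', '31/61', '22/13', '29/23']
276 ['43/41', '26/73', '16/15', '44/33', '148/244', '35/31', '41/108', '49/128']
280 ['29/25', '53/58', '98/99', '111/111', '32/25', '45/42', '41/37', '33/88']
284 ['21/8', '32/21', '48/34', '45/31', '27/27', '28/28', '21/17', '59/47']
288 ['140/229', '62/43', '45/34', '27/24', '21/16', '19/17', '23/19', '45/55']
292 ['134/220', '59/31', '39/31', '19/16', '55/97', '55/22', '68/51', '47/35']
296 ['138/224', '53/17', '27/28', '19/18', '62/105', '65/45', '68/52', '48/36']
300 ['137/228', '94/130', '29/27', '18/17', '58/102', '67/49', '58/41', '47/37']
304 ['137/226', '120/211', '34/29', '17/16', '53/92', '66/45', '47/35', '45/36']
308 ['135/221', '141/240', '41/30', '17/16', '40/73', '70/49', '41/34', '49/36']
312 ['121/190', '132/214', '46/38', '10/3', '144/232', '67/49', '43/32', '18/21']
316 ['120/174', '119/172', '42/22', '140/208', '6/5', '64/48', '34/26', '10/13']
320 ['116/179', '119/178', '125/182', '0/0', '15/13', '43/
[... 2387 characters left out ...]
133/223', '102/174', '29/28']
304 ['136/225', '134/223', '134/226', '134/222', '140/226', '136/228', '28/28', '23/24']
308 ['135/219', '139/227', '131/217', '140/228', '134/223', '96/160', '26/23', '24/26']
312 ['122/192', '129/205', '133/208', '132/212', '135/224', '28/25', '21/20', '20/19']
316 ['118/173', '116/167', '123/175', '132/196', '22/16', '24/22', '22/21', '12/12']
320 ['115/179', '121/179', '123/178', '21/11', '29/29', '20/21', '17/17', '17/20']
324 ['117/176', '113/163', '39/49', '28/28', '27/27', '18/19', '15/17', '17/20']
328 ['116/177', '100/150', '28/28', '22/23', '16/19', '19/18', '10/12', '63/98']
332 ['79/116', '23/19', '26/27', '16/17', '16/15', '11/9', '51/77', '58/89']
```

```bash
python3 -c "
from h import *
c=np.load('w1.npy',allow_pickle=True).item()
R=Ro.from_quat([.76592848,.642925,-.000767,-.000459]);p=np.array([.48742621,-.23607124,.3002262])
for z in(0,-.019,-.04):
  for x in(.016,-.016): print(z,x,[np.round(proj(c,p+R.apply([x,y,z])),1) for y in(-.0455,.0455)])
print(c['K'],np.array(c['R'])@R.as_matrix(), np.array(c['R'])@p+c['t'])
im=cv2.imread('pics/w5.png') if 0 else None
"
```

```text
0 0.016 [array([229.4, 242.1]), array([408.2, 242.1])]
0 -0.016 [array([232.5, 301.2]), array([405.2, 301.2])]
-0.019 0.016 [array([221. , 251.6]), array([416.5, 251.6])]
-0.019 -0.016 [array([224.7, 315.6]), array([412.8, 315.6])]
-0.04 0.016 [array([209.6, 264.4]), array([427.5, 264.5])]
-0.04 -0.016 [array([214.3, 334.9]), array([423. , 334.9])]
[[425.25509841   0.         319.96046858]
 [  0.         425.25509841 242.08125447]
 [  0.           0.           1.        ]] [[ 2.52843251e-04  9.99999965e-01 -8.15420505e-05]
 [-9.72441888e-01  2.26864232e-04 -2.33145285e-01]
 [-2.33145258e-01  1.38244117e-04  9.72441911e-01]] [-0.00058216  0.01557022  0.21973351]
```

The projections settle it. In both the wrist and scene views the real fingertips are 40 mm short of the reported TCP, so the fingers closed just above the barrel. I'll correct for that, open, and descend further while watching the force.

>>> {"method": "arm_command", "body": {
  "moves": [
    [0,-0.2,0,0,0,0,1],
    [0,-0.2,0,0,0,0,1],
    [0,-0.2,0,0,0,0,1],
    [0,-0.2,0,0,0,0,1],
    [0,-0.2,0,0,0,0,1],
    [0,-0.2,0,0,0,0,1],
    [0,-0.2,0,0,0,0,1],
    [0,-0.2,3,0,0,0,1],
    [0,-0.2,6,0,0,0,1],
    [0,-0.2,8,0,0,0,1],
    [0,-0.2,9.2,0,0,0,1],
    [0,-0.2,9.2,0,0,0,1]
  ]
}}

```text
clock: 5.87
position: [0.4861, 0.2818, -0.0313]
tcp_rot: [-0.001, 0.704, 0.71, -0.003]
wrist_force: [-0.6, 0.5, -0.3]
grip_width: 0.85
gripper_force: 0.0
```

>>> {"method": "arm_command", "body": {
  "moves": [
    [0,0,0.3,0,0,0,0.85],
    [0,0,0.3,0,0,0,0.1],
    [0,0,0.3,0,0,0,0.1],
    [0,0,0.3,0,0,0,0.1],
    [0,0,0.3,0,0,0,0.1],
    [0,0,0.3,0,0,0,0.1],
    [0,0,0.3,0,0,0,0.1],
    [0,0,0.3,0,0,0,0.1],
    [0,0,0.3,0,0,0,0.1],
    [0,0,0.3,0,0,0,0.1]
  ],
  "squeeze": 25
}}

```text
clock: 6.7
position: [0.4876, 0.2829, -0.0313]
tcp_rot: [-0.0, 0.704, 0.71, -0.0]
wrist_force: [-2.4, 0.9, 3.4]
grip_width: 0.369
gripper_force: 25.0
```

>>> {"method": "arm_command", "body": {
  "moves": [
    [0,0,-2,0,0,0,0.1],
    [0,0,-5,0,0,0,0.1],
    [0,0,-9,0,0,0,0.1],
    [0,0,-13,0,0,0,0.1],
    [0,0,-16,0,0,0,0.1],
    [0,0,-16,0,0,0,0.1]
  ]
}}

```text
clock: 7.2
position: [0.4925, 0.2852, 0.1351]
tcp_rot: [0.002, 0.704, 0.71, 0.007]
wrist_force: [0.5, 0.3, -1.8]
grip_width: 0.369
gripper_force: 25.0
```

```bash
python3 -c "
from h import *
s=bot.read_state();print(s['position'],s['wrist_force'],s['gripper_force'],s['grip_width'])
go([.490,-.237,.12],78.4)"
```

```text
[0.4925363  0.28521589 0.13511223] [ 0.54274831  0.31846415 -1.78038334] 24.996289014816284 0.36907685862232725
shift cm [-52.23  -0.7    1.17] turn [ 0.012 -0.008  0.211]
```

>>> {"method": "arm_command", "body": {
  "moves": [
    [-4,0,0,0,0,0.1,0.1],
    [-8,0,0,0,0,0.2,0.1],
    [-12,0,0,0,0,0.21,0.1],
    [-16,0,0,0,0,0.21,0.1],
    [-20,0,0,0,0,0.21,0.1],
    [-24,0,0,0,0,0.21,0.1],
    [-28,0,0,0,0,0.21,0.1],
    [-32,-0.1,0,0,0,0.21,0.1],
    [-36,-0.2,0,0,0,0.21,0.1],
    [-40,-0.2,0,0,0,0.21,0.1],
    [-44,-0.2,0,0,0,0.21,0.1],
    [-48,-0.2,0,0,0,0.21,0.1]
  ]
}}

```text
clock: 8.2
position: [0.4889, -0.1988, 0.1269]
tcp_rot: [-0.001, 0.775, 0.632, -0.001]
wrist_force: [1.7, -0.4, -3.7]
grip_width: 0.37
gripper_force: 25.0
```

>>> {"method": "arm_command", "body": {
  "moves": [
    [-3,0,0,0,0,0,0.1],
    [-3.8,0,0,0,0,0,0.1],
    [-3.8,0,0,0,0,0,0.1],
    [-3.8,0,0,0,0,0,0.1],
    [-3.8,0,0,0,0,0,0.1]
  ]
}}

```text
clock: 8.62
position: [0.4821, -0.2327, 0.1277]
tcp_rot: [-0.001, 0.775, 0.633, -0.0]
wrist_force: [-0.4, 0.1, -2.4]
grip_width: 0.361
gripper_force: 25.0
```

```bash
python3 -c "
from h import *
s=bot.read_state();print(s['position'],s['wrist_force'],s['gripper_force'],s['grip_width'])
go([.490,-.237,.06],78.4)
im,c=snap('wrist','w6');g=cv2.cvtColor(im,cv2.COLOR_RGB2GRAY)
t,_=snap('top','t6')
"
```

```text
[ 0.48213072 -0.23270619  0.12773989] [-0.35190952  0.14315834 -2.38431945] 24.99650537967682 0.3614679527053604
shift cm [-0.27  0.87  6.77] turn [-0.002 -0.001  0.001]
```

View pics/w6.png

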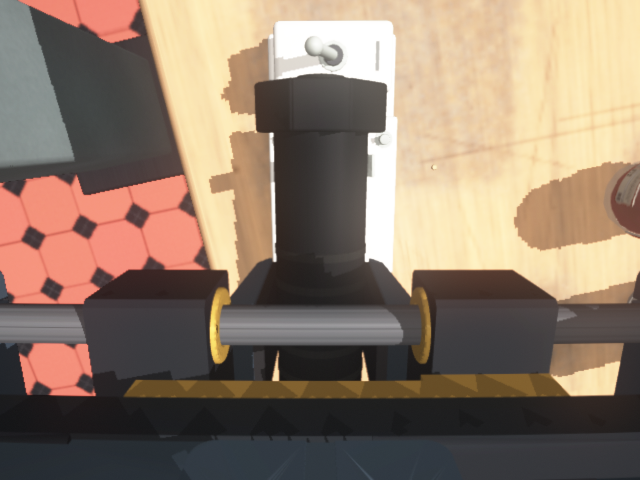

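The torch is held level along the dock axis. The dock's centre line is at column 334 and the torch axis at 320, so the dock is about 9 mm to the tool's +y. That agrees with the estimate, so I'll correct and lower.

>>> {"method": "arm_command", "body": {
  "moves": [
    [-0.3,0.9,0,0,0,0,0.1],
    [-0.3,0.9,1.5,0,0,0,0.1],
    [-0.3,0.9,3,0,0,0,0.1],
    [-0.3,0.9,4.5,0,0,0,0.1],
    [-0.3,0.9,6,0,0,0,0.1],
    [-0.3,0.9,7,0,0,0,0.1],
    [-0.3,0.9,7.8,0,0,0,0.1],
    [-0.3,0.9,8.2,0,0,0,0.1],
    [-0.3,0.9,8.4,0,0,0,0.1],
    [-0.3,0.9,8.4,0,0,0,0.1],
    [-0.3,0.9,8.4,0,0,0,0.1]
  ]
}}

```text
clock: 9.63
position: [0.4912, -0.2392, 0.0451]
tcp_rot: [0.001, 0.775, 0.632, 0.0]
wrist_force: [0.2, -0.0, -3.2]
grip_width: 0.364
gripper_force: 25.0
```

>>> {"method": "arm_command", "body": {
  "moves": [
    [0,0,0.2,0,0,0,0.1],
    [0,0,0.5,0,0,0,0.1],
    [0,0,0.5,0,0,0,0.1],
    [0,0,0.5,0,0,0,0.1]
  ]
}}

```text
clock: 9.97
position: [0.4899, -0.2388, 0.0396]
tcp_rot: [-0.001, 0.775, 0.632, -0.0]
wrist_force: [-2.5, 0.4, 0.2]
grip_width: 0.362
gripper_force: 25.0
```

>>> {"method": "arm_command", "body": {
  "moves": [
    [0,0,0,0,0,0,0.45],
    [0,0,0,0,0,0,0.5],
    [0,0,0,0,0,0,0.6],
    [0,0,0,0,0,0,0.6],
    [0,0,0,0,0,0,0.6],
    [0,0,-2,0,0,0,0.6],
    [0,0,-5,0,0,0,0.6],
    [0,0,-8,0,0,0,0.6],
    [0,0,-8,0,0,0,0],
    [0,0,-8,0,0,0,0],
    [0,0,-8,0,0,0,0]
  ]
}}

```text
clock: 10.88
position: [0.4903, -0.2387, 0.1191]
tcp_rot: [-0.0, 0.775, 0.632, -0.0]
wrist_force: [-0.2, 0.3, -0.8]
grip_width: 0.412
gripper_force: 0.0
```

```bash
cat > look.py <<'E'
from h import *
import sys
# torch outline in wrist view: tail end/collar rows and axis columns; and top view blob
im,c=snap('wrist',sys.argv[1]+'w');t,ct=snap('top',sys.argv[1]+'t');s,cs=snap('scene',sys.argv[1]+'s')
st=bot.read_state();print(st['position'],st['wrist_force'],st['grip_width'])
g=im.max(2);m=((g<70)).astype('u1');m[262:]=0;m[:,:200]=0;m[:,440:]=0
k,l,S,ce=cv2.connectedComponentsWithStats(m);i=1+S[1:,4].argmax();print('wrist blob',S[i])
b=(l==i)
for r in range(S[i,1]+2,262,20):
    x=np.nonzero(b[r])[0]
    if len(x):print(r,x.min(),x.max(),end='; ')
E
python3 look.py a; python3 -c "
from h import *
go([.490+.05*.201,-.237+.05*.98,.10],78.4)"
```

```text
[ 0.48982977 -0.23853394  0.11818141] [-0.09779175 -0.37543706 -0.18776584] 0.2793059031279239
wrist blob [ 277  103   68  159 5846]
105 278 300; 125 277 322; 145 288 324; 165 288 325; 185 289 324; 205 289 324; 225 290 325; 245 290 328; shift cm [ 5.15 -0.01  1.82] turn [-0.003 -0.001  0.   ]
```

```bash
python3 -c "
from h import *
im=cv2.imread('pics/aw.png');g=im.max(2)
for r in(90,100,115,130,160,200,240): print(r,g[r,250:400:5])
c=bot.calibration('wrist')
d=np.array([np.cos(np.radians(78.4)),np.sin(np.radians(78.4)),0]);n=np.array([-d[1],d[0],0]);s=np.array([.490,-.2385,0])
for x,z in((.088,.115),(.088,.093),(.072,.11),(.03,.093)):
    print(x,z,[np.round(proj(c,s+d*x+n*y+[0,0,z])) for y in(.017,0,-.017)])
"
```

```text
90 [139 166 197 196 155 156 156 163 170 171 173 173 174 174 175 180 181 181
 182 180 180 190 244 249 254 254 254 211 211 218]
100 [138 149 197 208 248 197 211 241 199 201 230  69  74  79  82  81  81 242
 253 254 254 254 254 254 254 254 254 212 215 217]
115 [134 251 254 254 254 244  58  59  59  60  64  70  70  72  73  75  76  76
  76  76  80  80 145 254 254 254 254 216 217 210]
130 [136 184 142 148 110 145  54  54  53  53  58  64  64  66  67  69  70  71
  72  74  75  78 161 163 235 235 252 222 219 216]
160 [131 160 193 192 192 192 133 119  45  46  49  52  54  58  63  69  73  71
  71  74 124 144 252 254 254 254 254 224 222 214]
200 [151 147 190 191 190 190 190 189  42  45  48  52  55  59  65  71  75  75
  77  80 253 254 254 254 254 254 254 244 245 245]
240 [165 159 185 188 188 188 188 188  56  44  51  54  60  63  70  74  78  79
  79  78 253 254 254 254 254 254 253 249 240 246]
0.088 0.115 [array([284.,  94.]), array([319.,  94.]), array([355.,  94.])]
0.088 0.093 [array([287.,  98.]), array([320.,  98.]), array([352.,  99.])]
0.072 0.11 [array([285., 129.]), array([319., 129.]), array([354., 129.])]
0.03 0.093 [array([289., 207.]), array([319., 207.]), array([350., 207.])]
```

The torch lies on the clips along the axis, with barrel columns 288–349 and the tail edge at row 98, as expected. Next I go over the near clip with the fingers shut.

>>> {"method": "arm_command", "body": {
  "moves": [
    [2.5,0,0,0,0,0,0],
    [5.2,0,0,0,0,0,0],
    [5.2,0,0,0,0,0,0],
    [5.2,0,1,0,0,0,0],
    [5.2,0,2.5,0,0,0,0],
    [5.2,0,3.6,0,0,0,0],
    [5.2,0,4,0,0,0,0],
    [5.2,0,4.4,0,0,0,0],
    [5.2,0,4.8,0,0,0,0],
    [5.2,0,5.2,0,0,0,0],
    [5.2,0,5.2,0,0,0,0]
  ]
}}

```text
clock: 11.95
position: [0.5014, -0.189, 0.0674]
tcp_rot: [0.001, 0.775, 0.632, -0.0]
wrist_force: [-1.0, -2.0, 2.2]
grip_width: 0.005
gripper_force: 2.7
```

>>> {"method": "arm_command", "body": {
  "moves": [
    [0,0,0.2,0,0,0,0],
    [0,0,0.4,0,0,0,0],
    [0,0,0.6,0,0,0,0],
    [0,0,0.8,0,0,0,0],
    [0,0,1.0,0,0,0,0],
    [0,0,1.2,0,0,0,0],
    [0,0,1.2,0,0,0,0]
  ]
}}

```text
clock: 12.53
position: [0.5021, -0.1884, 0.0571]
tcp_rot: [0.001, 0.775, 0.632, 0.001]
wrist_force: [-2.0, -1.2, 12.0]
grip_width: 0.005
gripper_force: 6.8
```

>>> {"method": "arm_command", "body": {
  "moves": [
    [0,0,0.2,0,0,0,0],
    [0,0,0.3,0,0,0,0],
    [0,0,0.3,0,0,0,0]
  ]
}}

```text
clock: 12.78
position: [0.5023, -0.1883, 0.0546]
tcp_rot: [0.001, 0.775, 0.632, 0.001]
wrist_force: [-3.4, -0.4, 13.7]
grip_width: 0.002
gripper_force: 7.4
```

>>> {"method": "arm_command", "body": {
  "moves": [
    [0,0,0.1,0,0,0,0],
    [0,0,0.2,0,0,0,0],
    [0,0,0.2,0,0,0,0]
  ]
}}

```text
clock: 13.03
position: [0.5024, -0.1882, 0.0528]
tcp_rot: [0.002, 0.775, 0.632, 0.001]
wrist_force: [-2.7, 1.0, 14.9]
grip_width: 0.004
gripper_force: 7.8
```

>>> {"method": "arm_command", "body": {
  "moves": [
    [0,0,0.1,0,0,0,0],
    [0,0,0.15,0,0,0,0],
    [0,0,0.15,0,0,0,0]
  ]
}}

```text
clock: 13.28
position: [0.5025, -0.1881, 0.0515]
tcp_rot: [0.002, 0.775, 0.632, 0.001]
wrist_force: [-2.9, 1.7, 14.8]
grip_width: 0.004
gripper_force: 8.1
```

>>> {"method": "arm_command", "body": {
  "moves": [
    [0,0,0.1,0,0,0,0],
    [0,0,0.15,0,0,0,0],
    [0,0,0.15,0,0,0,0]
  ]
}}

```text
clock: 13.53
position: [0.5026, -0.188, 0.0502]
tcp_rot: [0.002, 0.775, 0.632, 0.001]
wrist_force: [-3.0, 0.9, 16.5]
grip_width: 0.004
gripper_force: 8.3
```

>>> {"method": "arm_command", "body": {
  "moves": [
    [0,0,0.1,0,0,0,0],
    [0,0,0.1,0,0,0,0],
    [0,0,0.1,0,0,0,0]
  ]
}}

```text
clock: 13.78
position: [0.5027, -0.1879, 0.0493]
tcp_rot: [0.002, 0.775, 0.632, 0.001]
wrist_force: [-3.1, 1.8, 17.3]
grip_width: 0.003
gripper_force: 8.4
```

Pushing straight down drifts the tip outward and builds about 3 N of sideways drag. I'll relieve that before going deeper.

>>> {"method": "arm_command", "body": {
  "moves": [
    [0,-0.1,0,0,0,0,0],
    [0,-0.2,0,0,0,0,0],
    [0,-0.25,0,0,0,0,0]
  ]
}}

```text
clock: 14.03
position: [0.5023, -0.1879, 0.0498]
tcp_rot: [0.003, 0.775, 0.632, 0.003]
wrist_force: [1.4, 1.7, 15.8]
grip_width: 0.003
gripper_force: 8.1
```

```bash
python3 -c "
from h import *
L=[]
for i in range(6):
    bot.snapshot('scene');s=bot.read_state();L.append(s['wrist_force'])
print(np.mean(L,0),np.std(L,0),s['position'])
im,c=snap('scene','p1s')
cv2.imwrite('pics/p1.png',cv2.resize(im[185:265,335:435],(750,600),interpolation=2)[:,:,::-1])
"
```

```text
[ 0.8047177   1.71891961 16.05380602] [0.43427135 0.39289452 0.49869679] [ 0.50243297 -0.18788169  0.04984968]
```

View pics/p1.png

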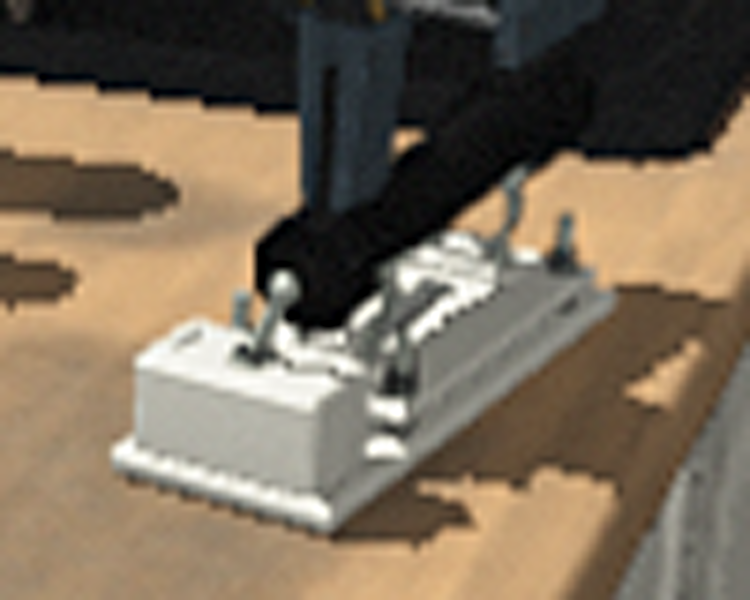

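The torch is still on top of the clips. The near clip's robot-side finger shows at crop (395,280) and the tail centre at about (315,265). I'll check the sideways centring against the dock numerically.

```bash
python3 -c "
from h import *
c=bot.calibration('scene')
d=np.array([np.cos(np.radians(78.4)),np.sin(np.radians(78.4)),0]);n=np.array([-d[1],d[0],0]);s=np.array([.490,-.2380,0])
def P(x,y,z): u=proj(c,s+d*x+n*y+[0,0,z]); return np.round([(u[0]-335)*7.5,(u[1]-185)*7.5])
print('box top corners',[P(x,y,.051) for x,y in((143.5e-3,.038),(143.5e-3,-.038),(99.5e-3,.038),(99.5e-3,-.038))],'img (323,405),(138,360),(368,365),(200,322)')
print('toggle tip',P(.1215,.012,.081),'img (285,287)')
print('near tips',[P(.055,y,.091-.019) for y in(.017,-.017)],'far',[P(-.055,y,.072) for y in(.017,-.017)])
print('tail end laid sunk',P(.088,0,.093-.019),'top',P(.088,0,.096),'head end',P(-.116,0,.074),'tcp',P(.0515,0,.0895))
c=bot.calibration('wrist');im=cv2.imread('pics/w6.png');
print(np.round(onz(np.load('w1.npy',allow_pickle=True).item(),323,85,.06),4))
"
```

```text
box top corners [array([306., 398.]), array([121., 348.]), array([366., 356.]), array([184., 308.])] img (323,405),(138,360),(368,365),(200,322)
toggle tip [276. 282.] img (285,287)
near tips [array([375., 250.]), array([294., 231.])] far [array([507., 163.]), array([430., 145.])]
tail end laid sunk [291. 263.] top [294. 207.] head end [536. 106.] tcp [341. 194.]
[ 0.5115 -0.1178  0.06  ]
```

Torch and dock show the same shift in that view, so the torch is centred. The clip has given about 4 mm at 16 N, and carriage sink is about 18 mm. I'll ease down in small steps with no sideways drag.

>>> {"method": "arm_command", "body": {
  "moves": [
    [0.1,-0.05,0.1,0,0,0,0],
    [0.1,-0.05,0.15,0,0,0,0],
    [0.1,-0.05,0.15,0,0,0,0]
  ]
}}

```text
clock: 14.63
position: [0.5024, -0.1873, 0.0484]
tcp_rot: [0.004, 0.775, 0.632, 0.003]
wrist_force: [1.0, 0.6, 16.1]
grip_width: 0.004
gripper_force: 7.7
```

>>> {"method": "arm_command", "body": {
  "moves": [
    [0,-0.03,0.1,0,0,0,0],
    [0,-0.05,0.15,0,0,0,0],
    [0,-0.05,0.15,0,0,0,0]
  ]
}}

```text
clock: 14.88
position: [0.501, -0.1864, 0.0455]
tcp_rot: [0.003, 0.775, 0.632, 0.002]
wrist_force: [1.9, 1.2, 7.6]
grip_width: 0.001
gripper_force: 4.0
```

It snapped, with the force falling from 16 to 7.6 N. I'll push a little further to make sure it's home.

>>> {"method": "arm_command", "body": {
  "moves": [
    [0,0,0.15,0,0,0,0],
    [0,0,0.3,0,0,0,0],
    [0,0,0.4,0,0,0,0],
    [0,0,0.4,0,0,0,0]
  ]
}}

```text
clock: 15.22
position: [0.5011, -0.1865, 0.0417]
tcp_rot: [0.003, 0.775, 0.632, 0.002]
wrist_force: [1.2, 1.3, 11.3]
grip_width: 0.003
gripper_force: 5.8
```

>>> {"method": "arm_command", "body": {
  "moves": [
    [0,0,-1,0,0,0,0],
    [0,0,-4,0,0,0,0],
    [0,0,-7,0,0,0,0],
    [-4,0.2,-7,0,0,0,0],
    [-8,0.2,-7,0,0,0,0],
    [-10.2,0.2,-7,0,0,0,0],
    [-10.2,0.2,-7,0,0,0,0],
    [-10.2,0.2,-7,0,0,0,0]
  ]
}}

```text
clock: 15.88
position: [0.479, -0.2868, 0.1091]
tcp_rot: [-0.001, 0.776, 0.631, 0.0]
wrist_force: [-0.4, -0.2, -0.0]
grip_width: 0.005
gripper_force: 0.0
```

```bash
python3 -c "
from h import *
bot.snapshot('scene')
s=bot.read_state();print(s['position'],s['wrist_force'])
go([.480,-.2875,.075],78.4)
im,c=snap('wrist','b');g=im.max(2)
for r in(100,130,160,200,240): print(r,g[r,250:400:5])
"
```

```text
[ 0.47911689 -0.28593251  0.10905966] [ 0.05058271  0.66645855 -0.30329909]
shift cm [-0.14  0.12  3.41] turn [-0.001 -0.002 -0.001]
100 [136 194 196 196 196 196 196 195  74  44  47  49  54  58  64  68  74  75
  74  76  82 254 254 254 254 254 254 254 233 229]
130 [157 182 196 196 196 196 195 195 118  46  48  52  56  62  68  73  78  82
  80  83  84 254 254 254 254 254 254 254 244 245]
160 [162 159 196 196 195 195 194 195 149  47  49  54  59  65  70  76  79  84
  80  85  86 254 254 254 254 254 254 254 245 247]
200 [175 169 194 194 194 194 194 193 169  45  48  51  55  59  67  74  81  85
  80  82  85 254 254 254 254 254 254 254 247 250]
240 [164 171 187 193 193 194 192 193 189  40  42  45  50  55  61  68  74  78
  72  74  76 254 254 254 254 254 254 253 247 244]
```

>>> {"method": "arm_command", "body": {
  "moves": [
    [-0.1,0.1,1.5,0,0,0,0],
    [-0.1,0.1,3,0,0,0,0],
    [-0.1,0.1,3.6,0,0,0,0],
    [-0.1,0.1,4,0,0,0,0],
    [-0.1,0.08,4.3,0,0,0,0],
    [-0.1,0.05,4.6,0,0,0,0],
    [-0.1,0,4.9,0,0,0,0],
    [-0.1,0,4.9,0,0,0,0]
  ]
}}

```text
clock: 16.65
position: [0.4799, -0.2875, 0.0616]
tcp_rot: [0.001, 0.775, 0.632, 0.0]
wrist_force: [-1.0, 2.2, 6.3]
grip_width: 0.008
gripper_force: 3.4
```

>>> {"method": "arm_command", "body": {
  "moves": [
    [0,-0.03,0.2,0,0,0,0],
    [0,-0.06,0.4,0,0,0,0],
    [0,-0.1,0.6,0,0,0,0],
    [0,-0.1,0.7,0,0,0,0],
    [0,-0.1,0.7,0,0,0,0]
  ]
}}

```text
clock: 17.07
position: [0.4799, -0.2884, 0.0557]
tcp_rot: [0.002, 0.775, 0.632, 0.001]
wrist_force: [-1.1, 0.2, 8.5]
grip_width: 0.005
gripper_force: 4.6
```

>>> {"method": "arm_command", "body": {
  "moves": [
    [0,-0.03,0.2,0,0,0,0],
    [0,-0.06,0.4,0,0,0,0],
    [0,-0.06,0.4,0,0,0,0]
  ]
}}

```text
clock: 17.32
position: [0.4787, -0.2882, 0.0507]
tcp_rot: [0.002, 0.775, 0.632, 0.0]
wrist_force: [-0.1, 1.2, -0.6]
grip_width: 0.004
gripper_force: 0.0
```

The far end snapped in too, and the force is now zero. I'll press gently to check that it's home.

>>> {"method": "arm_command", "body": {
  "moves": [
    [0,0,0.2,0,0,0,0],
    [0,0,0.4,0,0,0,0],
    [0,0,0.6,0,0,0,0],
    [0,0,0.8,0,0,0,0],
    [0,0,0.9,0,0,0,0],
    [0,0,0.9,0,0,0,0]
  ]
}}

```text
clock: 17.82
position: [0.4785, -0.2878, 0.0413]
tcp_rot: [0.001, 0.775, 0.632, 0.0]
wrist_force: [-0.4, 0.0, 8.5]
grip_width: 0.004
gripper_force: 4.1
```

>>> {"method": "arm_command", "body": {
  "moves": [
    [0,0,-1,0,0,0,0],
    [0,0,-3,0,0,0,0],
    [3,0,-3,0,0,0,0],
    [7,0.1,-3,0,0,0,0],
    [10,0.1,-3,0,0,0,0],
    [10,0.1,-3,0,0,0,0],
    [10,0.1,-1.5,0,0,0,0],
    [10,0.1,-0.6,0,0,0,0],
    [10,0.1,-0.2,0,0,0,0],
    [10,0.1,-0.1,0,0,0,0],
    [10,0.1,-0.1,0,0,0,0]
  ]
}}

```text
clock: 18.73
position: [0.4987, -0.1894, 0.0418]
tcp_rot: [-0.001, 0.775, 0.632, 0.0]
wrist_force: [-0.4, 2.5, 7.3]
grip_width: 0.005
gripper_force: 3.8
```

Both ends give 1 N/mm from the same zero-force height of 0.049–0.050, so the torch is level and fully home. Next is the toggle.

>>> {"method": "arm_command", "body": {
  "moves": [
    [0,0,-2,0,0,0,0],
    [0,0,-6,0,0,0,0],
    [2,-1,-7,0,0,0,0],
    [5,-3,-7,0,0,0,0],
    [7,-4.4,-7,0,0,0,0],
    [7,-4.4,-7,0,0,0,0],
    [7,-4.4,-7,0,0,0,0]
  ]
}}

```text
clock: 19.32
position: [0.4688, -0.1119, 0.1114]
tcp_rot: [-0.0, 0.774, 0.633, -0.0]
wrist_force: [0.4, -0.1, -0.5]
grip_width: 0.005
gripper_force: 0.0
```

```bash
python3 -c "
from h import *
bot.snapshot('scene');s=bot.read_state();print(s['position'],s['wrist_force'])
go([.472,-.110,.030],78.4)
t,c=snap('top','t9');im,cw=snap('wrist','w9')
"
```

```text
[ 0.4695063  -0.11263666  0.11139806] [-0.84063601  0.34909377  0.12579277]
shift cm [0.31 0.19 8.14] turn [-0.     0.     0.001]
```

>>> {"method": "arm_command", "body": {
  "moves": [
    [0.3,0,3,0,0,0,0],
    [0.3,0,6,0,0,0,0],
    [0.3,0,8,0,0,0,0],
    [0.3,0,8.1,0,0,0,0],
    [0.3,0.6,8.1,0,0,0,0],
    [0.3,1.2,8.1,0,0,0,0],
    [0.3,1.5,8.1,0,0,0,0],
    [0.3,1.5,8.1,0,0,0,0]
  ]
}}

```text
clock: 20.13
position: [0.4869, -0.113, 0.0318]
tcp_rot: [0.001, 0.775, 0.632, 0.001]
wrist_force: [-0.1, 0.2, 0.7]
grip_width: 0.006
gripper_force: 0.0
```

>>> {"method": "arm_command", "body": {
  "moves": [
    [0,0.4,0,0,0,0,0],
    [0,0.8,0,0,0,0,0],
    [0,1.2,0,0,0,0,0],
    [0,1.6,0,0,0,0,0],
    [0,2.0,0,0,0,0,0],
    [0,2.2,0,0,0,0,0],
    [0,2.2,0,0,0,0,0]
  ]
}}

```text
clock: 20.72
position: [0.5076, -0.1169, 0.0307]
tcp_rot: [0.001, 0.775, 0.632, 0.0]
wrist_force: [-0.5, -0.1, 0.2]
grip_width: 0.005
gripper_force: 0.0
```

Now retreat and lift clear, then check the toggle and torch numerically.

>>> {"method": "arm_command", "body": {
  "moves": [
    [0,-1.5,0,0,0,0,0],
    [0,-4,0,0,0,0,0],
    [0,-4,-3,0,0,0,0],
    [0,-4,-7,0,0,0,0],
    [0,-4,-11,0,0,0,0],
    [0,-4,-15,0,0,0,0],
    [-5,-4,-17,0,0,0,0],
    [-9,-4,-17,0,0,0,0],
    [-9,-4,-17,0,0,0,0],
    [-9,-4,-17,0,0,0,0]
  ]
}}

```text
clock: 21.55
position: [0.4489, -0.199, 0.2009]
tcp_rot: [0.001, 0.776, 0.631, 0.0]
wrist_force: [-0.0, -0.1, -0.3]
grip_width: 0.004
gripper_force: 0.0
```

```bash
python3 -c "
from h import *
print(bot.read_state()['position'])
im,c=snap('wrist','w10');np.save('w10.npy',c,allow_pickle=True)
s,_=snap('scene','s10')
d=np.array([np.cos(np.radians(78.4)),np.sin(np.radians(78.4)),0]);n=np.array([-d[1],d[0],0]);o=np.array([.490,-.2380,0])
g=cv2.cvtColor(im,cv2.COLOR_RGB2GRAY)
for y in(.012,-.012):
    u=proj(c,o+d*.1215+n*y+[0,0,.081]);print(y,u)
u=np.mean([proj(c,o+d*.1215+n*y+[0,0,.07]) for y in(.012,-.012)],0).astype(int)
print(u);
for r in range(u[1]-24,u[1]+25,6): print(r,g[r,u[0]-60:u[0]+61:6])
print('tail',proj(c,o+d*.088+[0,0,.094]),proj(c,o+d*.088+n*.022+[0,0,.072]))
# bystanders: before/after difference in top view
a=cv2.imread('pics/top0.png').astype(int);snap('top','t10');b=cv2.imread('pics/t10.png').astype(int)
D=(abs(a-b).max(2)>40)
for nm,(x0,y0,x1,y1) in dict(mug=(245,187,305,235),tin=(312,187,362,240),jar=(450,168,492,210)).items(): print(nm,D[y0:y1,x0:x1].mean())
"
```

```text
[ 0.44886524 -0.19902251  0.20089155]
0.012 (np.float64(367.2454922292469), np.float64(105.48972051965006))
-0.012 (np.float64(399.4303930307199), np.float64(105.51367141550176))
[381 106]
82 [195 192 218 252 252 252 252 253 252 253 253 253 253 253 253 253 253 240
 195 199 202]
88 [180 214 226 254 254 254 254 254 254 254 254 254 254 254 254 254 254 251
 197 190 197]
94 [154 201 226 254 254 254 254 254 254 254 254 254 254 254 254 254 254 251
 200 198 200]
100 [153 202 225 254 254 254 254 254 235 139 147 250 182 228 246 213 254 248
 195 195 195]
106 [153 202 225 254 254 254 254 254 229 114 128 125 130 217 233 188 254 232
 193 196 190]
112 [151 202 224 254 254 254 208 205 162 104 127 237 254 249 254 191 254 216
 193 196 185]
118 [151 202 224 254 254 254 205 204 215 205 237 254 254 254 254 206 254 203
 183 193 187]
124 [149 202 223 254 254 254 254 254 254 254 254 254 254 254 254 254 254 208
 190 181 196]
130 [140 202 220 254 254 254 254 254 254 254 254 253 253 253 253 253 241 196
 191 195 196]
tail (np.float64(384.6485422814509), np.float64(151.75676026119652)) (np.float64(352.31668242731405), np.float64(151.03046788272854))
mug 0.0
tin 0.0
jar 0.0
```

The bat's tip is now at column ~400, which is the far side (predicted 399 for on and 367 for off). The mug, tin and jar haven't moved.

```bash
python3 -c "
from workcell import bot
print(bot.finish_job())"
```

```text
the job is handed in; nothing more can be done
None
```

I've handed the job in after about 22 s of robot time: the torch is clipped in at both ends and lies level, the toggle is over on its far side, and the mug, tin and jar haven't moved. The hardest press was about 17 N, an estimated 20 mm of carriage sink against the 22.5 mm limit.

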